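# Open the instrument case and stand its cast foot on the setting plate

### The job

Open the lid of the instrument case until it rests by itself on its stop, without flinging it or letting it slam. Then take the cast foot out of the case and set it down, without dropping it, in the middle of the dark setting plate, standing flat on its three pads. Leave the lid open, and the timer, beaker and petri dish where they are.

Things in the scene. Friction and masses are not known exactly. Their poses are not given: they have to be found in the camera images.
- case: Grey plastic case, fixed, 150 mm deep (x) x 180 wide (y) x 110 high to the rim, walls 6. Origin: centre of its underside; x points from its front to its back, y left, z up. Its front, with the lid's bar handle, faces the robot, turned up to 0.35 rad. Inside, a black shelf rises 0.25 rad from front to back; the cast foot stands on it, its top leaning to the front.
- lid_hinge (a point): Point on the hinge axis of the lid, in the middle of its width: 80 mm behind the case's centre line, 110 mm above the table. The axis runs along the case's y.
- lid (a joint): Lid angle, rad: 0 shut, 1.85 open on its stop (16 degrees past upright). Past upright it sinks gently on to the stop by its own weight; short of upright it falls shut. The lid weighs 0.3 kg (2 N at the handle), is 15 mm thick and ends 155 mm from the hinge.
- lid_bar (a point): Middle of the lid's steel bar handle: round, 10 mm thick, 92 mm long along the case's y, held at its ends 38 mm in front of the lid's front edge (33 mm free between). Lid shut: 117 mm above the table, 113 mm in front of the case's centre. Moves with the lid about the hinge: 193 mm in front of it and 7 mm above it when shut, up to 0.30 m high.
- foot_center (a point): Middle of the cast aluminium foot (about 0.3 kg), half-way up its 64 mm height. T-shaped base 95 mm long (x; crossbar, 76 mm, at +x) on three pads 32 mm below this point, at x -50 y 0 and x +25 y +-29 mm. Over this point rises the web to grip: 46 mm (x) x 18 mm thick (y), up to 32 mm above it. z is up when it stands flat; in the case it leans 0.25 rad to the front, x to the back.
- plate_top (a point): Centre of the upper face of the dark square steel setting plate, 150 x 150 mm, 14 mm thick, fixed flat on the table, free on top. x and y run along its edges.
- timer: White timer, 52 x 66 x 17 mm, origin at the centre of its underside. Leave alone.
- beaker_small: Small cream beaker, 54 mm across, 52 mm high, origin at the centre of its underside. Leave alone.
- petri_1: Covered petri dish lying flat, 61 mm across, 16 mm high, origin at the centre of its underside. Leave alone.

How it is judged:
By the outcome, as a careful person would: the job done as asked, in the order asked, and still so for the second after the job is handed in, with the robot touching nothing.
It also fails if it takes over 56 s, if anything falls off the work surface, if the arm or the gripper's body presses on something with over 40 N, if the wrist force passes 120 N, or if a joint passes its speed limit or range.

### The arm

A 6-joint arm with a two-finger parallel gripper is mounted at the origin on a cart in front of the work surface, level with it; the furniture and walls round the work are solid. World frame = base frame: x ahead of the robot, y to its left, z up, the work surface at z = 0. Lengths are in m, angles in rad, forces in N, time in s.
With the tool pointing down it reaches from about 0.35 to 0.975 m from the base axis. Payload 7.1 kg.
Tool frame: the origin (TCP) lies between the finger pads; the fingertips stand 17 mm ahead of it and the grasp point (between the pads) lies 2 mm behind it; x points along the fingers, z is the direction in which the jaws open and shut, and the axes are right-handed (so a half turn about x gives the same grasp; the last joint's range is limited). The gripper opens to 88 mm and grips with 3 to 60 N. Pads are 20 mm wide; open, the fingers measure 115 mm over their backs; the gripper's body (75 mm by 178 mm) begins 61 mm behind the grasp point.
Start: joints at [-1.351, 0.423, 1.63, -0, 1.089, -0.019], TCP at [0.148, -0.607, 0.24] pointing down, gripper open.
Joint ranges: [-3, 3], [-0.9, 2.11], [0.09, 2.58], [-1.31, 4.45], [0.11, 2.69], [-2.54, 2.54]. Speed limits (rad/s): [2.39, 2.39, 3.01, 3.14, 3.14, 3.14].

### API

Orientations are given as a rotation vector (axis times angle).
In Python, from rig import manip, eyes gives the robot as it stands.
- The arm moves only by the tool jog_arm, never from a script. Its argument "targets" is a list of rows, each an object with "linear": the shift along the tool's x, y, z in mm, a list of three; "spin": the turn about the tool's x in degrees; "jaw": the finger opening in mm, from 0 to 87.8. A call has exactly 10 rows; each row shifts and turns the commanded pose from where the row before left it, along the tool's axes as they then stand; what a row does not reach is not made up. A row lasts 1/8 s, in which the tool goes at most 62.5 mm and 10.7 degrees, less where a joint would pass 70% of its speed; a pose out of reach is approached as far as the arm can. A call with a gripper value outside its range is refused whole. The fingers move at their own pace and stop on an object; the grip force is fixed at half the most. Time passes only in rows, so rows that do not move let the fingers close, or fill a call up. It gives the time, the measured TCP pose, the force and the opening at its end, in the units of the state.
- manip.get_state(): the state, without advancing time (a new reading comes with each control period).
- eyes.grab_frame(name): name is "scene" or "side" or "wrist"; returns the picture (420x560x3 uint8, red, green, blue); there is no depth.
- eyes.camera_model(name): a dict with "fov_y" (degrees; the focal length in pixels is half the picture's height over the tangent of half this angle, whatever the lens; pixels are square), "cx", "cy" (the principal point, pixels), "k1" (the pictures are not rectified: a ray, as slopes to the right and down, at radius r is drawn at 1 + k1 r^2 times it, then the intrinsics apply), "cam_to_world" (4x4, takes a point from camera to world coordinates); the wrist camera has in their place "tool_from_camera" (4x4, takes a point from camera to tool coordinates, whose origin is the TCP and whose axes are the tool frame's). Camera axes: x right, y up, looking along -z (the intrinsics and any distortion apply to the point x, -y, -z); pixel columns grow to the right and rows downward; lengths in m; the calibration is good to about 2 mm. A picture is of the moment at which its call begins: read the wrist's pose just before it. camera_model takes no time and is no camera call.
- manip.close_job(): hands the job in, once; it reports no verdict.
The state is a dict: "time_s": time; "joint_positions": joint angles; "qd": joint speeds; "joint_torque": joint torques, N m; "position": TCP position; "orientation": TCP orientation; "contact_force": force on the tool from outside, world axes, zero at the start; "wrist_torque": the same for the moment, N m; "grip_width": finger opening in m.
Only numpy, scipy, OpenCV 4.12 (cv2) and the standard library are available. Lean on these libraries where they do the work, as an engineer would, in place of code of your own. Each camera call takes 0.05 s, during which the arm holds its last target. There are 200 camera calls.

## Working session

There is one attempt and no reset: what is moved stays moved. The work goes in short steps, Python scripts to look and compute and a tool call to move; the robot and the scene stay as the last step left them, time stands still between calls to the robot, and variables do not carry over. Pictures are saved under pics/ and viewed, about 8 in all and at most 12, crops included, and the job is handed in when it is done.

Besides the shell and the picture viewer there is one more tool, called after ">>>" as name(argument=value, ...) on one line, values as JSON. jog_arm: Moves the arm, as the interface text tells. Its arguments: {"type":"object","properties":{"targets":{"type":"array"}},"required":["targets"]}

```bash
ls; mkdir -p pics; python3 - <<'E'
from rig import manip, eyes
import cv2
s=manip.get_state();print(s)
for n in("scene","side"):
    print(n,eyes.camera_model(n));cv2.imwrite(f"pics/{n}0.png",eyes.grab_frame(n)[:,:,::-1])
print(eyes.camera_model("wrist"))
E
```

```text
pics
{'time_s': 0.0, 'joint_positions': array([-1.35101588e+00,  4.23869029e-01,  1.63066986e+00, -1.81317111e-05,
        1.08861624e+00, -1.89731012e-02]), 'qd': array([ 4.73067399e-04,  5.16730084e-04, -1.46408185e-05, -1.45533101e-03,
       -6.98890163e-04, -2.94357002e-04]), 'joint_torque': array([-5.84689697e-04, -5.44613421e+01, -2.73667270e+01,  6.45338511e-02,
        2.29250657e-02, -1.34629026e-04]), 'position': array([ 0.14772882, -0.60674606,  0.238892  ]), 'orientation': array([ 1.03253074,  1.31398198, -1.03090083]), 'contact_force': array([ 0.02138563,  1.24848205, -0.40055815]), 'wrist_torque': array([0.0048891 , 0.01887608, 0.07696054]), 'grip_width': 0.08768471129795667}
scene {'fov_y': 44.68494659053667, 'cx': 270.98083997653924, 'cy': 207.9801854546764, 'k1': -0.13949322125732272, 'cam_to_world': array([[-0.80050928,  0.41605909, -0.4313696 , -0.15350429],
       [-0.59931373, -0.55233582,  0.57943783,  0.78173348],
       [ 0.00281949,  0.72237108,  0.69149987,  1.14195475],
       [ 0.        ,  0.        ,  0.        ,  1.        ]])}
side {'fov_y': 57.63547307686787, 'cx': 276.83496211463347, 'cy': 210.2197332074466, 'k1': -0.01509188303666585, 'cam_to_world': array([[ 0.98156236,  0.12673042, -0.14308998,  0.37892007],
       [-0.19014925,  0.5712053 , -0.79847841, -0.77626881],
       [-0.01945775,  0.8109648 ,  0.58477132,  0.60279991],
       [ 0.        ,  0.        ,  0.        ,  1.        ]])}
{'fov_y': 64.68307213929455, 'cx': 280.3740854546824, 'cy': 213.91275046324637, 'k1': -0.02139187541771715, 'tool_from_camera': array([[ 1.72795542e-04,  2.59880869e-01, -9.65640670e-01,
        -1.45069393e-01],
       [ 1.01812715e-04,  9.65640675e-01,  2.59880889e-01,
         7.06559967e-02],
       [ 9.99999980e-01, -1.43220757e-04,  1.40399227e-04,
        -4.39443820e-05],
       [ 0.00000000e+00,  0.00000000e+00,  0.00000000e+00,
         1.00000000e+00]])}
```

```bash
python3 - <<'E'
import cv2,numpy as np
a=cv2.imread("pics/scene0.png");b=cv2.imread("pics/side0.png")
cv2.imwrite("pics/both.png",cv2.resize(np.hstack([a,b]),(800,300),interpolation=cv2.INTER_AREA))
E
```

```text
(no output)
```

View pics/scene0.png

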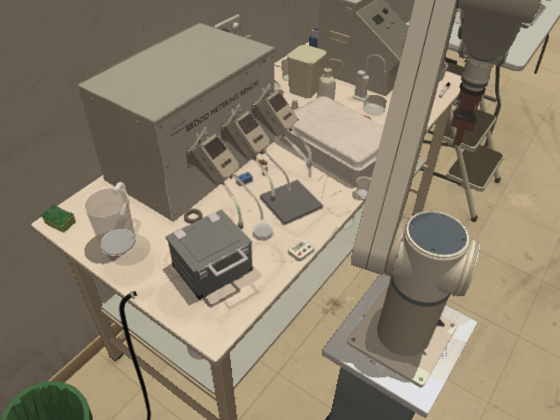

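View pics/side0.png

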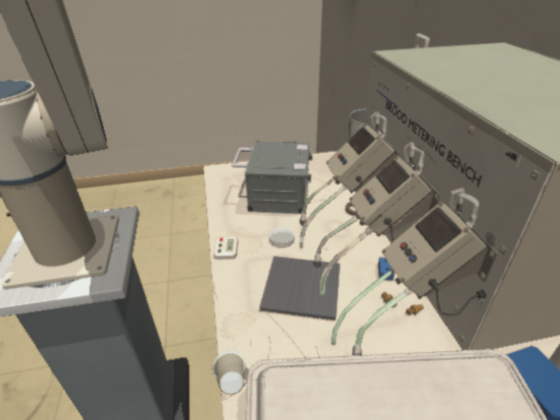

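The scene view shows the case around (210,250) with its bar at about (232,265), the plate at (291,201), the petri dish at (263,231), the timer at (301,250) and the beaker at (363,190). In the side view the case is at (280,175), the bar at about (241,158) and the plate at (302,287). I'll enlarge both.

```bash
python3 - <<'E'
import cv2,numpy as np
a=cv2.imread("pics/scene0.png")[175:300,160:335];b=cv2.imread("pics/side0.png")[130:325,210:350]
cv2.imwrite("pics/c1.png",cv2.resize(a,None,fx=4.5,fy=4.5,interpolation=cv2.INTER_CUBIC))
cv2.imwrite("pics/c2.png",cv2.resize(b,None,fx=3,fy=3,interpolation=cv2.INTER_CUBIC))
E
```

```text
(no output)
```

View pics/c1.png

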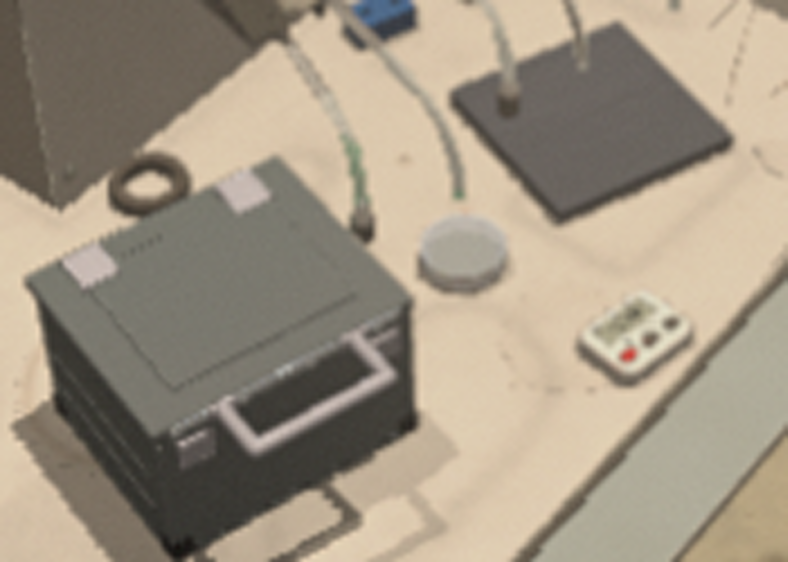

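View pics/c2.png

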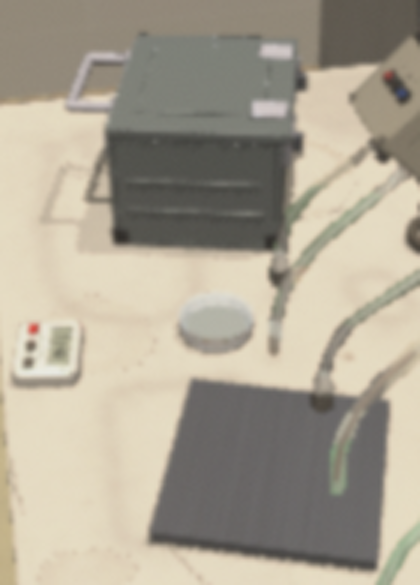

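```bash
cat >h.py <<'E'
import numpy as np, cv2
from scipy.optimize import least_squares
from scipy.spatial.transform import Rotation as R
from rig import manip, eyes
def T_cam(n,s=None):
    m=eyes.camera_model(n)
    if n!="wrist": return m,m["cam_to_world"]
    T=np.eye(4);T[:3,:3]=R.from_rotvec(s["orientation"]).as_matrix();T[:3,3]=s["position"]
    return m,T@m["tool_from_camera"]
def proj(P,m,T):
    P=np.atleast_2d(P);q=(P-T[:3,3])@T[:3,:3]
    a=np.c_[q[:,0],-q[:,1]]/-q[:,2:];r2=(a**2).sum(1,keepdims=True)
    f=210/np.tan(np.radians(m["fov_y"])/2)
    return a*(1+m["k1"]*r2)*f+[m["cx"],m["cy"]]
def world(pose,L):
    x,y,w=pose;c,s=np.cos(w),np.sin(w);L=np.atleast_2d(np.array(L,float))
    return np.c_[x+c*L[:,0]-s*L[:,1],y+s*L[:,0]+c*L[:,1],L[:,2]]
def fit(obs,x0):  # obs: list of (m,T,pix,local)
    f=lambda p:np.concatenate([(proj(world(p,L),m,T)-px).ravel() for m,T,px,L in obs])
    r=least_squares(f,x0,loss="soft_l1");return r.x,np.round(f(r.x).reshape(-1,2),1)
E
cat >m1.py <<'E'
from h import *
S=T_cam("scene");D=T_cam("side")
sc=lambda a:(np.array(a)+.5)/4.5-.5+[160,175]
sd=lambda a:(np.array(a)+.5)/3-.5+[210,130]
h=.075
print("plate",fit([(*S,sc([(452,97),(618,22),(732,138),(560,213)]),[(h,h,.014),(h,-h,.014),(-h,-h,.014),(-h,h,.014)]),
 (*D,sd([(193,381),(388,402),(376,557),(152,537)]),[(-h,h,.014),(h,h,.014),(h,-h,.014),(-h,-h,.014)])],[.6,0,0]))
L=[(-.113,-.046,.117),(-.113,.046,.117),(.08,-.09,.125),(-.075,-.09,.125),(-.075,.09,.125),(.08,.09,.125)]
p,r=fit([(*S,sc([(390,371),(257,442),(275,157),(411,299),(163,433),(29,281)]),L),
 (*D,sd([(73,104),(93,57),(295,136),(106,133),(140,36),(297,41)]),[L[i] for i in(0,1,2,3,4,5)])],[.6,.3,0])
print("case",p,r)
def tri(a,b):
    f=lambda P:np.r_[(proj(P,*S)-sc(a))[0],(proj(P,*D)-sd(b))[0]]
    r=least_squares(f,[.6,0,.1]);return r.x.round(3),r.fun.round(1)
print("hoseA",tri((508,105),(322,402)),"B",tri((583,68),(337,490)),"C",tri((362,230),(279,275)),"petri",tri((462,255),(216,323)),"Dh",tri((460,195),(275,350)))
print("timer",tri((636,335),(47,350)))
E
python3 m1.py
```

```text
plate (array([ 0.52388948, -0.2374157 , -0.36547102]), array([[-0.7, -2.3],
       [ 0.1, -1.3],
       [ 1. , -1.5],
       [ 0.4, -0.6],
       [-1.4, -1.7],
       [ 0.3, -1.7],
       [ 0.9,  0.8],
       [-1.6, -2.3]]))
case [ 0.54733625  0.12346244 -0.28753109] [[ 0.1 -0.2]
 [ 0.2  0.1]
 [-0.  -2.2]
 [ 0.7 -2. ]
 [-1.5 -1.2]
 [-0.4 -2.8]
 [-0.4  0.5]
 [-0.9  0.2]
 [-1.  -2.1]
 [ 0.  -3. ]
 [-1.1 -1.9]
 [ 0.4 -2.3]]
hoseA (array([ 0.569, -0.197,  0.022]), array([ 0.1,  0.1,  0.1, -0.1])) B (array([ 0.558, -0.272,  0.012]), array([-0.4, -0.3, -0.3,  0.2])) C (array([ 0.576, -0.039,  0.019]), array([-0., -0., -0.,  0.])) petri (array([ 0.515, -0.073,  0.004]), array([ 0.,  0.,  0., -0.])) Dh (array([ 0.553, -0.117,  0.006]), array([-0.4, -0.3, -0.3,  0.2]))
timer (array([ 0.378, -0.081,  0.008]), array([-0., -0., -0.,  0.]))
```

```bash
cat >>h.py <<'E'
def plan(goal,yaw=None,show=True):
    """shift in current tool axes (mm) to goal; spin (deg) to bring tool z to world heading yaw (mod pi)"""
    s=manip.get_state();A=R.from_rotvec(s["orientation"]).as_matrix()
    d=A.T@(np.array(goal)-s["position"])*1e3
    z=np.arctan2(A[1,2],A[0,2]);out=None
    if yaw is not None: # spin about tool x (down) turns heading by -spin
        e=np.degrees(z-yaw);out=[round((e+180)%360-180,1),round((e)%360-180,1)]
    print("t",s["time_s"].round(2),"pos",s["position"].round(4),"q",np.round(s["joint_positions"],2),"\nF",s["contact_force"].round(1),"w",round(s["grip_width"]*1e3,1))
    print("toolx",A[:,0].round(3),"y",A[:,1].round(3),"z",A[:,2].round(3)," shift",d.round(1),"spin opts",out)
E
python3 - <<'E'
from h import *
case=[.5473,.1235,-.2875]
bar=world(case,[-.113,0,.117])[0];print("bar",bar)
plan([.46,-.25,.25],-.2875)
plan([*bar[:2],.25],-.2875)
def grd(px,z,n="scene"):
    return least_squares(lambda p:(proj([*p,z],*T_cam(n))-px)[0],[.6,.1]).x.round(3)
print("box corner",grd((172,222),0))
S=T_cam("scene");D=T_cam("side")
def tri(a,b):
    f=lambda P:np.r_[(proj(P,*S)-a)[0],(proj(P,*D)-b)[0]]
    r=least_squares(f,[.6,0,.1]);return r.x.round(3),r.fun.round(1)
print("box top front left",tri((171-80,90),(420,40)))
print("instr1 centre",tri((213,157),(360,150)))
E
```

```text
bar [0.438938  0.1555418 0.117    ]Traceback (most recent call last):
  File "<stdin>", line 4, in <module>
  File "h.py", line 28, in plan
    print("t",s["time_s"].round(2),"pos",s["position"].round(4),"q",np.round(s["joint_positions"],2),"\nF",s["contact_force"].round(1),"w",round(s["grip_width"]*1e3,1))
              ^^^^^^^^^^^^^^^^^
AttributeError: 'float' object has no attribute 'round'
```

```bash
sed -i 's/s\["time_s"\].round(2)/round(s["time_s"],2)/' h.py
python3 - <<'E'
from h import *
case=[.5473,.1235,-.2875]
bar=world(case,[-.113,0,.117])[0];print("bar",bar)
plan([.46,-.25,.25],-.2875)
plan([*bar[:2],.25],-.2875)
def grd(px,z,n="scene"):
    return least_squares(lambda p:(proj([*p,z],*T_cam(n))-px)[0],[.6,.1]).x.round(3)
print("box corner",grd((172,222),0))
S=T_cam("scene");D=T_cam("side")
def tri(a,b):
    f=lambda P:np.r_[(proj(P,*S)-a)[0],(proj(P,*D)-b)[0]]
    r=least_squares(f,[.6,0,.1]);return r.x.round(3),r.fun.round(1)
print("instr1 centre",tri((213,157),(360,150)))
E
```

```text
bar [0.438938  0.1555418 0.117    ]
t 0.1 pos [ 0.1477 -0.6068  0.239 ] q [-1.35  0.42  1.63 -0.    1.09 -0.02] 
F [ 0.6  0.4 -0.5] w 87.6
toolx [-0.     0.001 -1.   ] y [ 0.972  0.237 -0.   ] z [ 0.237 -0.972 -0.001]  shift [ -10.7  387.8 -272.8] spin opts [np.float64(-59.8), np.float64(120.2)]
t 0.1 pos [ 0.1477 -0.6068  0.239 ] q [-1.35  0.42  1.63 -0.    1.09 -0.02] 
F [ 0.6  0.4 -0.5] w 87.6
toolx [-0.     0.001 -1.   ] y [ 0.972  0.237 -0.   ] z [ 0.237 -0.972 -0.001]  shift [ -10.1  463.3 -671.8] spin opts [np.float64(-59.8), np.float64(120.2)]
box corner [0.77  0.064]
instr1 centre (array([ 0.694, -0.067,  0.216]), array([-0.6, -0.8, -0.5,  0.5]))
```

>>> jog_arm(targets=[{"linear":[0,25,-18],"spin":0,"jaw":40},{"linear":[0,48,-34],"spin":0,"jaw":40},{"linear":[0,48,-34],"spin":0,"jaw":40},{"linear":[0,48,-34],"spin":0,"jaw":40},{"linear":[0,48,-34],"spin":0,"jaw":40},{"linear":[0,48,-34],"spin":0,"jaw":40},{"linear":[0,48,-34],"spin":0,"jaw":40},{"linear":[0,48,-34],"spin":0,"jaw":40},{"linear":[0,26,-18],"spin":-10,"jaw":40},{"linear":[0,0,0],"spin":-10,"jaw":40}])

```text
time_s: 1.35
position: [0.4603, -0.2475, 0.2394]
orientation: [0.759, 1.434, -0.759]
contact_force: [-1.3, -0.6, 1.1]
grip_width: 0.0396
```

```bash
python3 - <<'E'
from h import *
s=manip.get_state();I=eyes.grab_frame("wrist");cv2.imwrite("pics/w1.png",I[:,:,::-1])
np.save("s1.npy",s,allow_pickle=True)
plan([.4389,.1555,.25],-.2875)
print(proj([[.524,-.237,.014],[.569,-.197,.022],[.558,-.272,.012]],*T_cam("wrist",s)))
E
```

```text
t 1.4 pos [ 0.4596 -0.2482  0.2394] q [-0.52  0.27  1.86  0.    1.01  0.45] 
F [-0.1  1.1 -0.5] w 39.7
toolx [-0.001  0.    -1.   ] y [ 0.824  0.567 -0.   ] z [ 0.567 -0.824 -0.001]  shift [ -10.5  211.9 -344.2] spin opts [np.float64(-39.0), np.float64(141.0)]
[[305.48757149 136.30640446]
 [299.54240717  76.78997297]
 [349.57337334 128.3841448 ]]
```

View pics/w1.png

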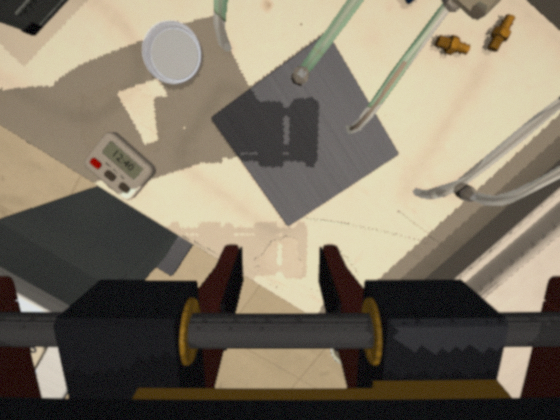

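The wrist view shows the plate with corners at (336,40), (398,154), (289,226) and (212,118), which agrees with my fit to about 3 px. Two hose tips end over its back part, at (300,77) and (352,128), so I check the hoses' course for clearance.

```bash
python3 - <<'E'
from h import *
S=T_cam("scene");D=T_cam("side")
sc=lambda a:(np.array(a)+.5)/4.5-.5+[160,175]
sd=lambda a:(np.array(a)+.5)/3-.5+[210,130]
def dens(p): 
    p=np.array(p,float);return np.vstack([np.linspace(p[i],p[i+1],40) for i in range(len(p)-1)])
for nm,a,b in(("A",[(508,105),(505,60),(492,15),(480,0)],[(322,402),(325,370),(345,330),(380,300),(420,280)]),("B",[(583,68),(578,35),(567,0)],[(337,490),(340,450),(365,400),(400,365),(420,350)])):
    poly=dens(sd(b))
    for px in sc(a):
        zs=np.linspace(0,.4,81);best=None
        for z in zs:
            xy=least_squares(lambda p:(proj([*p,z],*S)-px)[0],[.6,-.2]).x
            d=np.linalg.norm(poly-proj([*xy,z],*D),axis=1).min()
            if best is None or d<best[0]: best=(d.round(2),xy.round(3),z)
        print(nm,px,best)
E
```

```text
A [272.5        197.94444444] (np.float64(0.9), array([ 0.567, -0.195]), np.float64(0.025))
A [271.83333333 187.94444444] (np.float64(1.2), array([ 0.571, -0.196]), np.float64(0.065))
A [268.94444444 177.94444444] (np.float64(0.72), array([ 0.587, -0.202]), np.float64(0.095))
A [266.27777778 174.61111111] (np.float64(0.14), array([ 0.596, -0.2  ]), np.float64(0.105))
B [289.16666667 189.72222222] (np.float64(1.61), array([ 0.557, -0.274]), np.float64(0.01))
B [288.05555556 182.38888889] (np.float64(0.39), array([ 0.559, -0.268]), np.float64(0.045))
B [285.61111111 174.61111111] (np.float64(1.08), array([ 0.568, -0.266]), np.float64(0.075))
```

>>> jog_arm(targets=[{"linear":[0,30.3,-49.2],"spin":0,"jaw":36},{"linear":[0,30.3,-49.2],"spin":0,"jaw":36},{"linear":[0,30.3,-49.2],"spin":0,"jaw":36},{"linear":[0,30.3,-49.2],"spin":0,"jaw":36},{"linear":[0,30.3,-49.2],"spin":0,"jaw":36},{"linear":[0,30.3,-49.2],"spin":-9,"jaw":36},{"linear":[0,24,-50],"spin":-10,"jaw":36},{"linear":[0,0,0],"spin":-10,"jaw":36},{"linear":[0,0,0],"spin":-10,"jaw":36},{"linear":[0,0,0],"spin":0,"jaw":36}])

```text
time_s: 2.65
position: [0.4302, 0.1499, 0.2395]
orientation: [0.24, 1.558, -0.24]
contact_force: [0.4, 0.2, 0.3]
grip_width: 0.0358
```

```bash
python3 - <<'E'
from h import *
s=manip.get_state();I=eyes.grab_frame("wrist");cv2.imwrite("pics/w2.png",I[:,:,::-1])
np.save("s2.npy",s,allow_pickle=True)
plan([.4389,.1555,.119],-.2875)
c=[.5473,.1235,-.2875]
print(proj(world(c,[(-.113,-.046,.117),(-.113,.046,.117),(-.075,-.09,.125),(-.075,.09,.125)]),*T_cam("wrist",s)).round(0))
E
```

```text
t 2.7 pos [0.4303 0.1498 0.2396] q [ 0.31  0.17  1.99 -0.    0.98  0.62] 
F [ 1.  -0.3  0.4] w 36.3
toolx [-0. -0. -1.] y [ 0.303  0.953 -0.   ] z [ 0.953 -0.303 -0.   ]  shift [120.6   8.1   6.5] spin opts [np.float64(-1.2), np.float64(178.8)]
[[289. 255.]
 [288. 147.]
 [333. 304.]
 [339.  86.]]
```

View pics/w2.png

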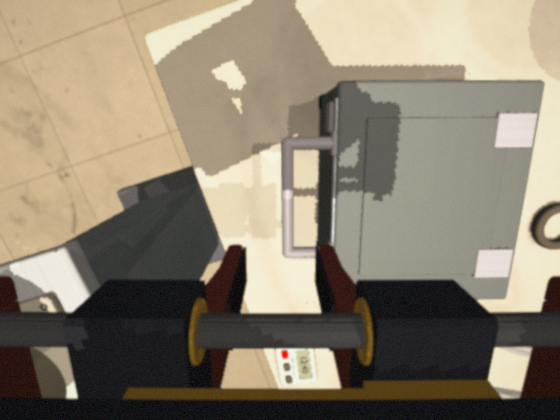

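The wrist view shows the bar from (288,144) to (288,252), within 3 px of prediction and square to the jaws. I go down and close.

>>> jog_arm(targets=[{"linear":[20,8,6.5],"spin":-1,"jaw":30},{"linear":[40,0,0],"spin":0,"jaw":30},{"linear":[35,0,0],"spin":0,"jaw":30},{"linear":[18,0,0],"spin":0,"jaw":30},{"linear":[7.5,0,0],"spin":0,"jaw":30},{"linear":[0,0,0],"spin":0,"jaw":8},{"linear":[0,0,0],"spin":0,"jaw":0},{"linear":[0,0,0],"spin":0,"jaw":0},{"linear":[0,0,0],"spin":0,"jaw":0},{"linear":[0,0,0],"spin":0,"jaw":0}])

```text
time_s: 3.95
position: [0.438, 0.1561, 0.1198]
orientation: [0.225, 1.561, -0.224]
contact_force: [-4.5, 4.8, 3.2]
grip_width: 0.0091
```

```bash
python3 - <<'E'
from h import *
plan([.4389,.1555,.119],-.2875)
th=np.radians(np.r_[0,2,np.arange(6,103,5.5)][:20]);print(np.degrees(th))
x=-193*np.cos(th)+7*np.sin(th);z=193*np.sin(th)+7*np.cos(th)
print(np.c_[np.degrees(th)[1:],-np.diff(z),np.diff(x)].round(1))
E
```

```text
t 3.95 pos [0.438  0.1561 0.1198] q [0.32 0.39 2.06 0.   0.7  0.6 ] 
F [-4.5  4.8  3.2] w 9.1
toolx [-0.001  0.001 -1.   ] y [0.282 0.959 0.   ] z [ 0.959 -0.282 -0.001]  shift [ 0.8 -0.4  1. ] spin opts [np.float64(0.1), np.float64(-179.9)]
[ 0.   2.   6.  11.5 17.  22.5 28.  33.5 39.  44.5 50.  55.5 61.  66.5
 72.  77.5 83.  88.5 94.  99.5]
[[  2.   -6.7   0.4]
 [  6.  -13.4   1.4]
 [ 11.5 -18.2   3.5]
 [ 17.  -17.8   5.2]
 [ 22.5 -17.2   6.9]
 [ 28.  -16.5   8.5]
 [ 33.5 -15.6  10. ]
 [ 39.  -14.5  11.5]
 [ 44.5 -13.4  12.8]
 [ 50.  -12.1  14.1]
 [ 55.5 -10.7  15.1]
 [ 61.   -9.2  16.1]
 [ 66.5  -7.6  16.9]
 [ 72.   -5.9  17.6]
 [ 77.5  -4.2  18. ]
 [ 83.   -2.5  18.4]
 [ 88.5  -0.7  18.5]
 [ 94.    1.1  18.5]
 [ 99.5   2.8  18.3]]
```

>>> jog_arm(targets=[{"linear":[-6.7,0,0.4],"spin":0,"jaw":0},{"linear":[-13.4,0,1.4],"spin":0,"jaw":0},{"linear":[-18.2,0,3.5],"spin":0,"jaw":0},{"linear":[-17.8,0,5.2],"spin":0,"jaw":0},{"linear":[-17.2,0,6.9],"spin":0,"jaw":0},{"linear":[-16.5,0,8.5],"spin":0,"jaw":0},{"linear":[-15.6,0,10],"spin":0,"jaw":0},{"linear":[-14.5,0,11.5],"spin":0,"jaw":0},{"linear":[-13.4,0,12.8],"spin":0,"jaw":0},{"linear":[-12.1,0,14.1],"spin":0,"jaw":0}])

```text
time_s: 5.2
position: [0.5069, 0.1353, 0.2662]
orientation: [0.224, 1.566, -0.224]
contact_force: [-12.5, 1.2, 11.8]
grip_width: 0.0088
```

```bash
python3 - <<'E'
from h import *
h=world([.5473,.1235,-.2875],[.08,0,.11])[0]
t=np.radians(50);g=world([.5473,.1235,-.2875],[.08-.193*np.cos(t)+.007*np.sin(t),0,.112+.193*np.sin(t)+.007*np.cos(t)])[0]
plan(g,-.2875)
E
```

```text
t 5.2 pos [0.5069 0.1353 0.2662] q [0.24 0.25 1.82 0.   1.08 0.52] 
F [-12.5   1.2  11.8] w 8.8
toolx [-0.007  0.001 -1.   ] y [ 0.282  0.96  -0.001] z [ 0.959 -0.282 -0.007]  shift [1.9 0.1 3.4] spin opts [np.float64(0.1), np.float64(-179.9)]
```

>>> jog_arm(targets=[{"linear":[-12,0,14],"spin":0,"jaw":0},{"linear":[-9.8,0,15.9],"spin":0,"jaw":0},{"linear":[-7.8,0,16.7],"spin":0,"jaw":0},{"linear":[-5.9,0,17.6],"spin":0,"jaw":0},{"linear":[-4.2,0,18],"spin":0,"jaw":0},{"linear":[-2.3,0,15],"spin":0,"jaw":0},{"linear":[-0.8,0,12],"spin":0,"jaw":0},{"linear":[0,0,11],"spin":0,"jaw":0},{"linear":[0.6,0,10],"spin":0,"jaw":0},{"linear":[0,0,0],"spin":0,"jaw":0}])

```text
time_s: 6.45
position: [0.6354, 0.0968, 0.3073]
orientation: [0.223, 1.559, -0.226]
contact_force: [-1.9, -4.9, 2.0]
grip_width: 0.0093
```

```bash
python3 - <<'E'
from h import *
for d in(90,95,100):
  t=np.radians(d);g=world([.5473,.1235,-.2875],[.08-.193*np.cos(t)+.007*np.sin(t),0,.112+.193*np.sin(t)+.007*np.cos(t)])[0]
  plan(g,-.2875)
th=np.radians(np.arange(93,107,2.));x=-193*np.cos(th)+7*np.sin(th);z=193*np.sin(th)+7*np.cos(th)
print(np.c_[np.degrees(th)[1:],-np.diff(z),np.diff(x)].round(1))
E
```

```text
t 6.45 pos [0.6354 0.0968 0.3073] q [ 0.13  0.38  1.53 -0.    1.23  0.42] 
F [-1.9 -4.9  2. ] w 9.3
toolx [-0.    -0.002 -1.   ] y [ 0.282  0.959 -0.002] z [ 0.959 -0.282  0.   ]  shift [ 2.3  0.6 -5. ] spin opts [np.float64(0.1), np.float64(-179.9)]
t 6.45 pos [0.6354 0.0968 0.3073] q [ 0.13  0.38  1.53 -0.    1.23  0.42] 
F [-1.9 -4.9  2. ] w 9.3
toolx [-0.    -0.002 -1.   ] y [ 0.282  0.959 -0.002] z [ 0.959 -0.282  0.   ]  shift [ 3.7  0.6 11.8] spin opts [np.float64(0.1), np.float64(-179.9)]
t 6.45 pos [0.6354 0.0968 0.3073] q [ 0.13  0.38  1.53 -0.    1.23  0.42] 
F [-1.9 -4.9  2. ] w 9.3
toolx [-0.    -0.002 -1.   ] y [ 0.282  0.959 -0.002] z [ 0.959 -0.282  0.   ]  shift [ 6.5  0.6 28.4] spin opts [np.float64(0.1), np.float64(-179.9)]
[[ 95.    0.7   6.7]
 [ 97.    0.9   6.7]
 [ 99.    1.2   6.6]
 [101.    1.4   6.6]
 [103.    1.6   6.5]
 [105.    1.9   6.5]]
```

>>> jog_arm(targets=[{"linear":[0.6,0,6.7],"spin":0,"jaw":0},{"linear":[0.8,0,6.7],"spin":0,"jaw":0},{"linear":[1.0,0,6.7],"spin":0,"jaw":0},{"linear":[1.2,0,6.6],"spin":0,"jaw":0},{"linear":[1.0,0,4],"spin":0,"jaw":0},{"linear":[0,0,0],"spin":0,"jaw":0},{"linear":[0,0,0],"spin":0,"jaw":14},{"linear":[0,0,0],"spin":0,"jaw":24},{"linear":[0,0,0],"spin":0,"jaw":36},{"linear":[0,0,0],"spin":0,"jaw":36}])

```text
time_s: 7.7
position: [0.6647, 0.0899, 0.3023]
orientation: [0.224, 1.559, -0.223]
contact_force: [0.7, -0.5, -0.4]
grip_width: 0.0355
```

```bash
python3 - <<'E'
from h import *
plan(world([.5473,.1235,-.2875],[-.06,0,.36])[0],-.2875+np.pi/2)
I=eyes.grab_frame("scene");J=eyes.grab_frame("side")
v=np.hstack([cv2.resize(I[120:300,130:330],(400,360)),cv2.resize(J[80:280,200:422],(400,360))])
cv2.imwrite("pics/lid.png",v[:,:,::-1])
E
```

```text
t 7.7 pos [0.6647 0.0899 0.3023] q [0.12 0.43 1.46 0.   1.24 0.4 ] 
F [ 0.7 -0.5 -0.4] w 35.5
toolx [ 0.  0. -1.] y [0.281 0.96  0.   ] z [ 0.96  -0.281  0.   ]  shift [ -57.8   -0.5 -182.2] spin opts [np.float64(-89.8), np.float64(90.2)]
```

View pics/lid.png

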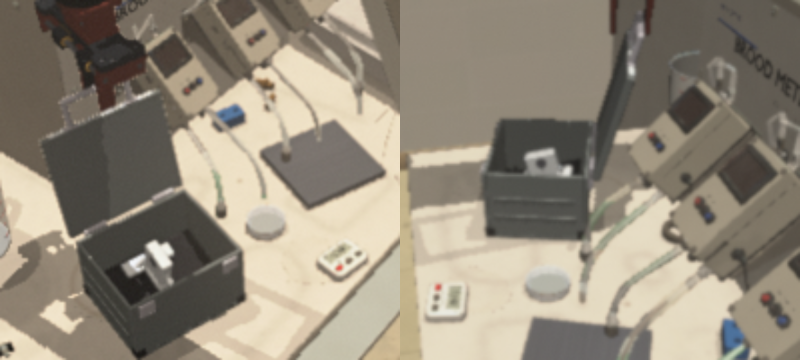

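The lid is open past upright and free of the fingers. The foot is visible in the case, in the left panel around (150,260). I retreat up and forward to look down into the case.

>>> jog_arm(targets=[{"linear":[-12,0,0],"spin":0,"jaw":36},{"linear":[-46,0,0],"spin":0,"jaw":36},{"linear":[0,0,-50],"spin":0,"jaw":60},{"linear":[0,0,-60],"spin":0,"jaw":60},{"linear":[0,0,-60],"spin":-5,"jaw":60},{"linear":[0,0,-12],"spin":-10,"jaw":60},{"linear":[0,0,0],"spin":-10,"jaw":60},{"linear":[0,0,0],"spin":-10,"jaw":60},{"linear":[0,0,0],"spin":-10,"jaw":60},{"linear":[0,0,0],"spin":-10,"jaw":60}])

```text
time_s: 9.05
position: [0.4899, 0.1398, 0.3612]
orientation: [-0.533, 1.503, 0.533]
contact_force: [0.0, 1.6, 1.0]
grip_width: 0.0605
```

>>> jog_arm(targets=[{"linear":[0,0,0],"spin":-10,"jaw":60},{"linear":[0,0,0],"spin":-10,"jaw":60},{"linear":[0,0,0],"spin":-10,"jaw":60},{"linear":[0,0,0],"spin":-5,"jaw":60},{"linear":[40,0,0],"spin":0,"jaw":50},{"linear":[40,0,0],"spin":0,"jaw":50},{"linear":[20,0,0],"spin":0,"jaw":50},{"linear":[0,0,0],"spin":0,"jaw":50},{"linear":[0,0,0],"spin":0,"jaw":50},{"linear":[0,0,0],"spin":0,"jaw":50}])

```text
time_s: 10.3
position: [0.4906, 0.14, 0.2616]
orientation: [-0.997, 1.328, 0.996]
contact_force: [-0.3, 0.9, -0.2]
grip_width: 0.0498
```

```bash
python3 - <<'E'
from h import *
s=manip.get_state();I=eyes.grab_frame("wrist");np.save("s3.npy",s,allow_pickle=True)
cv2.imwrite("pics/w3.png",I[:,:,::-1]);J=eyes.grab_frame("scene");cv2.imwrite("pics/sc3.png",J[:,:,::-1]);K=eyes.grab_frame("side");cv2.imwrite("pics/sd3.png",K[:,:,::-1])
v=np.hstack([cv2.resize(J[150:300,150:250],(340,510),interpolation=2),cv2.resize(K[100:220,225:330],(446,510),interpolation=2)])
cv2.imwrite("pics/foot.png",v[:,:,::-1])
plan([.53,.12,.2],-.2875+np.pi/2)
E
```

```text
t 10.45 pos [0.4901 0.1398 0.261 ] q [ 0.25  0.23  1.86  0.    1.05 -1.03] 
F [0.  0.2 0. ] w 50.4
toolx [ 0.001  0.    -1.   ] y [-0.96   0.281 -0.001] z [0.281 0.96  0.001]  shift [ 61.  -43.8  -7.9] spin opts [np.float64(0.2), np.float64(-179.8)]
```

View pics/w3.png

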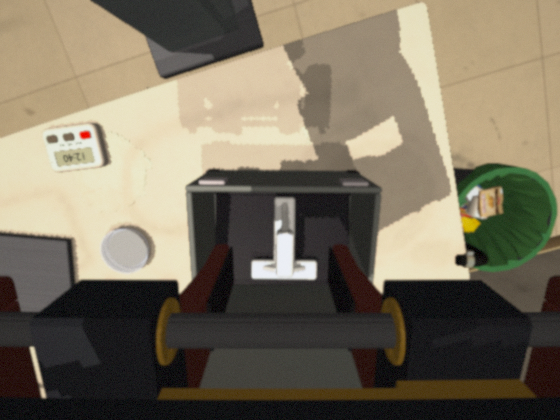

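View pics/foot.png

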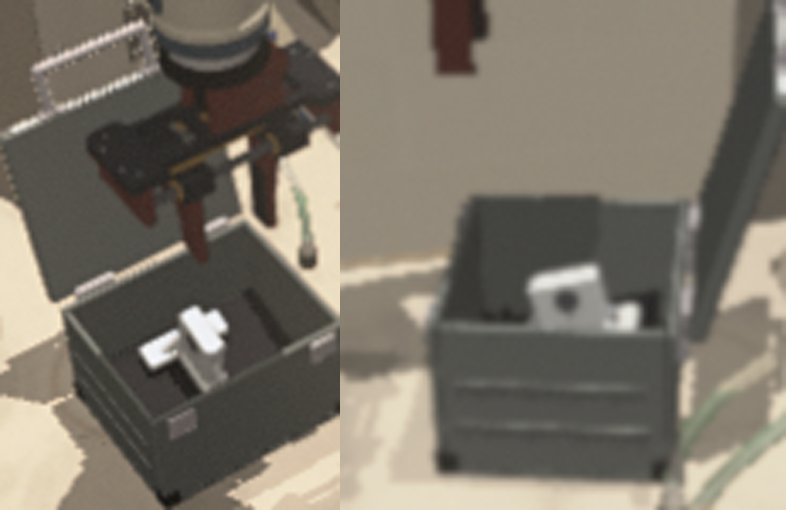

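The wrist view shows the T foot with its crossbar from (252,268) to (317,268) and the web top's front edge at about (285,232). The other two views show the web top: scene crop about (180–227, 307–352), side crop from (530,282) to (598,266). I fit the foot's pose.

```bash
cat >m3.py <<'E'
from h import *
s=np.load("s3.npy",allow_pickle=True).item()
W=T_cam("wrist",s);S=T_cam("scene");D=T_cam("side")
sc=lambda a:np.array(a)/3.4+[150,150]
sd=lambda a:np.array(a)/4.25+[225,100]
def pts(p,L): return (R.from_euler("z",p[2])*R.from_euler("y",-.25)).apply(np.array(L))+[p[0],p[1],p[3]]
h,t=.023,.009
obs=[(W,np.array([(277,232),(294,232)]),[(-h,t*-1,.032),(-h,t,.032)]),
 (S,sc([(180,318),(200,307),(227,341),(208,353)]),[(h,t,.032),(h,-t,.032),(-h,-t,.032),(-h,t,.032)]),
 (D,sd([(533,286),(601,271),(530,280),(597,265)]),[(-h,-t,.032),(h,-t,.032),(-h,t,.032),(h,t,.032)])]
f=lambda p:np.concatenate([(proj(pts(p,L),*C)-px).ravel() for C,px,L in obs])
r=least_squares(f,[.53,.12,-.2875,.07],loss="soft_l1")
print(r.x.round(4),f(r.x).reshape(-1,2).round(1))
p=r.x
print("crossbar ends in wrist",proj(pts(p,[(.025,-.038,-.02),(.025,.038,-.02)]),*W).round(0))
c=[.5473,.1235];d=p[:2]-c;a=.2875;print("case local",d[0]*np.cos(a)-d[1]*np.sin(a),d[0]*np.sin(a)+d[1]*np.cos(a))
print("web top mid",pts(p,[(0,0,.032)]),"15 below top",pts(p,[(0,0,.018)]))
g=pts(p,[(0,0,.018)])[0]
plan([g[0],g[1],.2],p[2]+np.pi/2)
E
python3 m3.py
```

```text
[ 0.5552  0.126  -0.299   0.0592] [[ -0.6   0.4]
 [ -0.    0.6]
 [ -1.5  -1.6]
 [ -1.8  -1.2]
 [ -1.1   1.3]
 [ -1.1   0.6]
 [-80.7   1.4]
 [-80.5   1.9]
 [-79.2  -0.4]
 [-78.9   0.1]]
crossbar ends in wrist [[252. 269.]
 [316. 270.]]
case local 0.006891246674654265 0.004608672522295262
web top mid [[0.54764956 0.12829755 0.09022896]] 15 below top [[0.55095954 0.12727726 0.07666418]]
t 10.45 pos [0.4901 0.1398 0.261 ] q [ 0.25  0.23  1.86  0.    1.05 -1.03] 
F [0.  0.2 0. ] w 50.4
toolx [ 0.001  0.    -1.   ] y [-0.96   0.281 -0.001] z [0.281 0.96  0.001]  shift [ 61.1 -61.8   5. ] spin opts [np.float64(0.8), np.float64(-179.2)]
```

```bash
sed -i 's|np.array(a)/4.25+\[225,100\]|(np.array(a)-[340,0])/4.25+[225,100]|' m3.py; python3 m3.py
```

```text
[ 0.5539  0.1264 -0.2916  0.0611] [[-0.8 -0.3]
 [-0.1 -0.2]
 [-1.3 -1.7]
 [-1.7 -1.3]
 [-0.8  1.1]
 [-0.8  0.5]
 [-1.2  0.9]
 [-0.9  1.2]
 [ 0.3 -0.9]
 [ 0.5 -0.5]]
crossbar ends in wrist [[252. 269.]
 [316. 270.]]
case local 0.005538669280633185 0.0046399883795488145
web top mid [[0.54634438 0.12865523 0.09206591]] 15 below top [[0.54966179 0.12765939 0.07850114]]
t 10.45 pos [0.4901 0.1398 0.261 ] q [ 0.25  0.23  1.86  0.    1.05 -1.03] 
F [0.  0.2 0. ] w 50.4
toolx [ 0.001  0.    -1.   ] y [-0.96   0.281 -0.001] z [0.281 0.96  0.001]  shift [ 61.1 -60.5   5. ] spin opts [np.float64(0.4), np.float64(-179.6)]
```

>>> jog_arm(targets=[{"linear":[10,-30,2.5],"spin":0,"jaw":50},{"linear":[30,-32,2.5],"spin":0,"jaw":46},{"linear":[45,0,0],"spin":0,"jaw":46},{"linear":[45,0,0],"spin":0,"jaw":46},{"linear":[30,0,0],"spin":0,"jaw":46},{"linear":[20,0,0],"spin":0,"jaw":46},{"linear":[11,0,0],"spin":0,"jaw":46},{"linear":[0,0,0],"spin":0,"jaw":46},{"linear":[0,0,0],"spin":0,"jaw":46},{"linear":[0,0,0],"spin":0,"jaw":46}])

```text
time_s: 11.7
position: [0.5513, 0.1273, 0.0701]
orientation: [-0.997, 1.329, 0.996]
contact_force: [-0.1, -1.1, -0.3]
grip_width: 0.046
```

```bash
python3 - <<'E'
from h import *
plan([.5513,.1272,.07],-.2916+np.pi/2)
I=eyes.grab_frame("wrist");cv2.imwrite("pics/w4.png",I[:,:,::-1])
E
```

```text
t 11.7 pos [0.5513 0.1273 0.0701] q [ 0.21  0.58  1.85 -0.    0.7  -1.08] 
F [-0.1 -1.1 -0.3] w 46.0
toolx [ 0.002  0.    -1.   ] y [-0.96   0.281 -0.001] z [0.281 0.96  0.001]  shift [ 0.1 -0.  -0.1] spin opts [np.float64(0.4), np.float64(-179.6)]
```

View pics/w4.png

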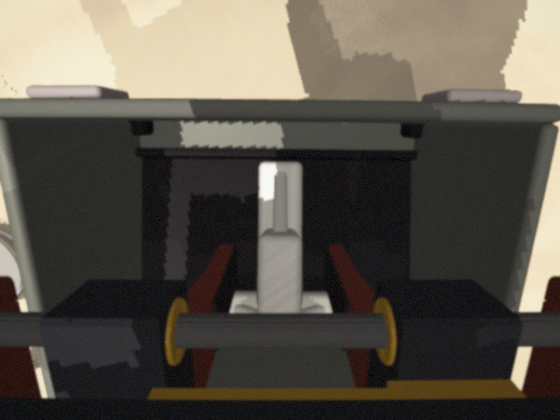

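The web at u 257–302 is centred between the fingers (233 and 332). I close and lift.

>>> jog_arm(targets=[{"linear":[0,0,0],"spin":0,"jaw":16},{"linear":[0,0,0],"spin":0,"jaw":0},{"linear":[0,0,0],"spin":0,"jaw":0},{"linear":[0,0,0],"spin":0,"jaw":0},{"linear":[0,0,0],"spin":0,"jaw":0},{"linear":[-5,0,0],"spin":0,"jaw":0},{"linear":[-15,0,0],"spin":0,"jaw":0},{"linear":[-25,0,0],"spin":0,"jaw":0},{"linear":[-30,0,0],"spin":0,"jaw":0},{"linear":[-30,0,0],"spin":0,"jaw":0}])

```text
time_s: 13.0
position: [0.5505, 0.1271, 0.1758]
orientation: [-0.997, 1.33, 0.997]
contact_force: [1.2, 0.7, -4.0]
grip_width: 0.0181
```

>>> jog_arm(targets=[{"linear":[-30,0,0],"spin":0,"jaw":0},{"linear":[-30,0,0],"spin":0,"jaw":0},{"linear":[-20,0,0],"spin":0,"jaw":0},{"linear":[0,20,-20],"spin":0,"jaw":0},{"linear":[0,20,-40],"spin":0,"jaw":0},{"linear":[0,20,-40],"spin":0,"jaw":0},{"linear":[0,20,-40],"spin":0,"jaw":0},{"linear":[0,10,-40],"spin":0,"jaw":0},{"linear":[0,0,-40],"spin":0,"jaw":0},{"linear":[0,0,0],"spin":0,"jaw":0}])

```text
time_s: 14.25
position: [0.4015, -0.0603, 0.2549]
orientation: [-0.995, 1.332, 0.994]
contact_force: [-0.5, 0.4, -4.0]
grip_width: 0.018
```

```bash
python3 - <<'E'
from h import *
plan([.524,-.237,.25],-np.pi/2)
I=eyes.grab_frame("wrist");cv2.imwrite("pics/w5.png",I[:,:,::-1])
J=eyes.grab_frame("scene");cv2.imwrite("pics/sc5.png",J[:,:,::-1]);K=eyes.grab_frame("side");cv2.imwrite("pics/sd5.png",K[:,:,::-1])
v=np.hstack([cv2.resize(I,(400,300)),cv2.resize(K[60:240,190:430],(400,300))]);cv2.imwrite("pics/v5.png",v[:,:,::-1])
E
```

```text
t 14.25 pos [ 0.4015 -0.0603  0.2549] q [-0.18  0.07  2.07 -0.    1.   -1.46] 
F [-0.5  0.4 -4. ] w 18.0
toolx [ 0.001 -0.    -1.   ] y [-0.959  0.284 -0.001] z [ 0.284  0.959 -0.   ]  shift [   5.1 -167.7 -134.6] spin opts [np.float64(163.5), np.float64(-16.5)]
```

View pics/v5.png

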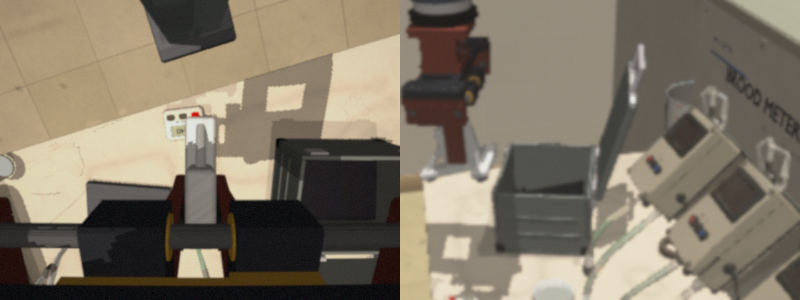

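>>> jog_arm(targets=[{"linear":[0,0,0],"spin":6,"jaw":0},{"linear":[0,0,0],"spin":10,"jaw":0},{"linear":[0,0,0],"spin":10,"jaw":0},{"linear":[0,0,0],"spin":10,"jaw":0},{"linear":[0,0,0],"spin":10,"jaw":0},{"linear":[0,0,0],"spin":10,"jaw":0},{"linear":[0,0,0],"spin":10,"jaw":0},{"linear":[0,0,0],"spin":10,"jaw":0},{"linear":[0,0,0],"spin":10,"jaw":0},{"linear":[0,0,0],"spin":10,"jaw":0}])

```text
time_s: 15.65
position: [0.4028, -0.0576, 0.2543]
orientation: [0.309, 1.549, -0.308]
contact_force: [0.1, 0.8, -4.3]
grip_width: 0.0182
```

>>> jog_arm(targets=[{"linear":[0,0,0],"spin":10,"jaw":0},{"linear":[0,0,0],"spin":10,"jaw":0},{"linear":[0,0,0],"spin":10,"jaw":0},{"linear":[0,0,0],"spin":10,"jaw":0},{"linear":[0,0,0],"spin":10,"jaw":0},{"linear":[0,0,0],"spin":10,"jaw":0},{"linear":[0,0,0],"spin":7.5,"jaw":0},{"linear":[0,0,0],"spin":0,"jaw":0},{"linear":[0,0,0],"spin":0,"jaw":0},{"linear":[0,0,0],"spin":0,"jaw":0}])

```text
time_s: 16.9
position: [0.4026, -0.0585, 0.2542]
orientation: [1.206, 1.212, -1.205]
contact_force: [0.7, -0.2, -3.5]
grip_width: 0.0178
```

```bash
cat >>m1.py <<'E'
W=T_cam("wrist",np.load("s1.npy",allow_pickle=True).item())
c=[(h,h,.014),(h,-h,.014),(-h,-h,.014),(-h,h,.014)]
print("wrist plate",fit([(*W,np.array([(336,40),(398,154),(289,226),(212,118)]),c)],[.52,-.24,-.36]))
E
python3 m1.py|grep -A9 "plate"; python3 -c "
from h import *
plan([.536,-.237,.25],-np.pi/2)
for n in ('wrist','side','scene'): cv2.imwrite('pics/%s6.png'%n,eyes.grab_frame(n)[:,:,::-1])"
```

```text
plate (array([ 0.52388948, -0.2374157 , -0.36547102]), array([[-0.7, -2.3],
       [ 0.1, -1.3],
       [ 1. , -1.5],
       [ 0.4, -0.6],
       [-1.4, -1.7],
       [ 0.3, -1.7],
       [ 0.9,  0.8],
       [-1.6, -2.3]]))
case [ 0.54733625  0.12346244 -0.28753109] [[ 0.1 -0.2]
 [ 0.2  0.1]
--
wrist plate (array([ 0.52507312, -0.24045178, -0.38678693]), array([[-4.7, -7.5],
       [ 3.9,  2.8],
       [-0.2,  2.3],
       [ 0.3, -0.6]]))
t 16.9 pos [ 0.4026 -0.0585  0.2542] q [-0.17  0.07  2.07  0.    1.    1.39] 
F [ 0.7 -0.2 -3.5] w 17.8
toolx [-0.  0. -1.] y [ 1.     0.005 -0.   ] z [ 0.005 -1.    -0.   ]  shift [  4.2 132.5 179.2] spin opts [np.float64(0.3), np.float64(-179.7)]
```

>>> jog_arm(targets=[{"linear":[0,11,15],"spin":0,"jaw":0},{"linear":[0,22,30],"spin":0,"jaw":0},{"linear":[0,22,30],"spin":0,"jaw":0},{"linear":[0,22,30],"spin":0,"jaw":0},{"linear":[0,22,30],"spin":0,"jaw":0},{"linear":[0,22,30],"spin":0,"jaw":0},{"linear":[20,11.5,14.5],"spin":0,"jaw":0},{"linear":[50,0,0],"spin":0,"jaw":0},{"linear":[50,0,0],"spin":0,"jaw":0},{"linear":[30,0,0],"spin":0,"jaw":0}])

```text
time_s: 18.3
position: [0.5347, -0.2386, 0.1012]
orientation: [1.207, 1.213, -1.208]
contact_force: [0.7, -0.7, -2.9]
grip_width: 0.0176
```

```bash
python3 - <<'E'
from h import *
plan([.536,-.238,.07],-np.pi/2)
K=eyes.grab_frame("side");cv2.imwrite("pics/sd7.png",K[:,:,::-1])
I=eyes.grab_frame("wrist")
v=np.hstack([cv2.resize(K[170:330,220:380],(440,440),interpolation=2),cv2.resize(I[60:420,120:440],(355,400))[:400]] if 0 else [cv2.resize(K[190:320,235:385],(450,390),interpolation=2),cv2.resize(I[40:400,120:443],(350,390))])
cv2.imwrite("pics/v7.png",v[:,:,::-1])
E
```

```text
t 18.3 pos [ 0.5347 -0.2386  0.1012] q [-0.44  0.56  1.8  -0.    0.79  1.13] 
F [ 0.7 -0.7 -2.9] w 17.6
toolx [-0.003  0.001 -1.   ] y [ 1.     0.003 -0.003] z [ 0.003 -1.    -0.001]  shift [31.2  1.4 -0.6] spin opts [np.float64(0.2), np.float64(-179.8)]
```

>>> jog_arm(targets=[{"linear":[10,1.2,0],"spin":0,"jaw":0},{"linear":[10,0,0],"spin":0,"jaw":0},{"linear":[6,0,0],"spin":0,"jaw":0},{"linear":[3,0,0],"spin":0,"jaw":0},{"linear":[2,0,0],"spin":0,"jaw":0},{"linear":[1.2,0,0],"spin":0,"jaw":0},{"linear":[1,0,0],"spin":0,"jaw":0},{"linear":[1,0,0],"spin":0,"jaw":0},{"linear":[0,0,0],"spin":0,"jaw":0},{"linear":[0,0,0],"spin":0,"jaw":0}])

```text
time_s: 19.65
position: [0.5368, -0.2378, 0.07]
orientation: [1.207, 1.211, -1.207]
contact_force: [0.2, -0.1, -4.1]
grip_width: 0.0178
```

>>> jog_arm(targets=[{"linear":[1,0,0],"spin":0,"jaw":0},{"linear":[1,0,0],"spin":0,"jaw":0},{"linear":[1,0,0],"spin":0,"jaw":0},{"linear":[1,0,0],"spin":0,"jaw":0},{"linear":[1,0,0],"spin":0,"jaw":0},{"linear":[0,0,0],"spin":0,"jaw":0},{"linear":[0,0,0],"spin":0,"jaw":0},{"linear":[0,0,0],"spin":0,"jaw":0},{"linear":[0,0,0],"spin":0,"jaw":0},{"linear":[0,0,0],"spin":0,"jaw":0}])

```text
time_s: 20.9
position: [0.5368, -0.2378, 0.065]
orientation: [1.207, 1.211, -1.207]
contact_force: [-0.8, 0.5, -3.7]
grip_width: 0.0181
```

>>> jog_arm(targets=[{"linear":[1,0,0],"spin":0,"jaw":0},{"linear":[1,0,0],"spin":0,"jaw":0},{"linear":[1,0,0],"spin":0,"jaw":0},{"linear":[0,0,0],"spin":0,"jaw":0},{"linear":[0,0,0],"spin":0,"jaw":0},{"linear":[0,0,0],"spin":0,"jaw":0},{"linear":[0,0,0],"spin":0,"jaw":0},{"linear":[0,0,0],"spin":0,"jaw":0},{"linear":[0,0,0],"spin":0,"jaw":0},{"linear":[0,0,0],"spin":0,"jaw":0}])

```text
time_s: 22.15
position: [0.5369, -0.2379, 0.0631]
orientation: [1.207, 1.21, -1.207]
contact_force: [-3.8, 1.8, 8.8]
grip_width: 0.0178
```

```bash
python3 - <<'E'
from h import *
plan([.524,-.238,.0554],-np.pi/2)
s=manip.get_state();K=eyes.grab_frame("side");I=eyes.grab_frame("wrist");np.save("s8.npy",s,allow_pickle=True)
cv2.imwrite("pics/sd8.png",K[:,:,::-1]);cv2.imwrite("pics/w8.png",I[:,:,::-1])
# expected pixels for web-top & pads, tilted vs flat
for tilt in(-.25,-.12,0):
    rot=R.from_euler("z",np.pi)*R.from_euler("y",tilt)
    L=np.array([(-.05,0,-.032),(.025,-.029,-.032),(.025,.029,-.032),(-.023,.009,.032),(.023,.009,.032)])-[0,0,.0094]
    P=rot.apply(L)+s["position"]
    print(tilt,P[:,2].round(4),"\n",proj(P,*T_cam("side")).round(1).tolist(),"\n",proj(P,*T_cam("wrist",s)).round(1).tolist())
E
```

```text
t 22.15 pos [ 0.5369 -0.2379  0.0631] q [-0.44  0.62  1.81 -0.    0.72  1.13] 
F [-3.8  1.8  8.8] w 17.8
toolx [ 0.001 -0.    -1.   ] y [1.    0.003 0.001] z [ 0.003 -1.     0.   ]  shift [  7.7 -12.9   0. ] spin opts [np.float64(0.2), np.float64(-179.8)]
-0.25 [0.0107 0.0292 0.0292 0.0793 0.0907] 
 [[325.1, 280.3], [288.4, 269.6], [294.7, 289.8], [323.3, 260.0], [301.5, 259.1]] 
 [[280.5, 180.6], [232.2, 304.7], [328.1, 305.0], [302.5, 233.1], [302.0, 344.6]]
-0.12 [0.0161 0.025  0.025  0.0828 0.0883] 
 [[328.2, 278.1], [290.6, 270.7], [296.9, 290.9], [322.2, 258.9], [299.8, 260.2]] 
 [[280.6, 171.1], [232.9, 294.3], [327.5, 294.6], [303.0, 241.4], [301.5, 348.0]]
0 [0.0217 0.0217 0.0217 0.0857 0.0857] 
 [[330.8, 275.8], [292.8, 271.5], [299.2, 291.7], [321.1, 258.0], [298.3, 261.4]] 
 [[280.6, 163.0], [233.3, 284.8], [327.1, 285.0], [303.3, 249.9], [301.0, 349.8]]
```

>>> jog_arm(targets=[{"linear":[0,-2,0],"spin":0,"jaw":0},{"linear":[0.8,-1.4,0],"spin":0,"jaw":0},{"linear":[1,-1.4,0],"spin":0,"jaw":0},{"linear":[1,-1.4,0],"spin":0,"jaw":0},{"linear":[1.1,-1.4,0],"spin":0,"jaw":0},{"linear":[1.1,-1.4,0],"spin":0,"jaw":0},{"linear":[1.1,-1.2,0],"spin":0,"jaw":0},{"linear":[0,0,0],"spin":0,"jaw":0},{"linear":[0,0,0],"spin":0,"jaw":0},{"linear":[0,0,0],"spin":0,"jaw":0}])

```text
time_s: 23.5
position: [0.5272, -0.2382, 0.0563]
orientation: [1.207, 1.209, -1.206]
contact_force: [1.9, 0.5, 5.3]
grip_width: 0.0181
```

>>> jog_arm(targets=[{"linear":[0.7,-0.9,0],"spin":0,"jaw":0},{"linear":[0.7,-0.8,0],"spin":0,"jaw":0},{"linear":[0.7,-0.7,0],"spin":0,"jaw":0},{"linear":[0.7,-0.6,0],"spin":0,"jaw":0},{"linear":[0,0,0],"spin":0,"jaw":0},{"linear":[0,0,0],"spin":0,"jaw":0},{"linear":[0,0,0],"spin":0,"jaw":0},{"linear":[0,0,0],"spin":0,"jaw":0},{"linear":[0,0,0],"spin":0,"jaw":0},{"linear":[0,0,0],"spin":0,"jaw":0}])

```text
time_s: 24.75
position: [0.5238, -0.2381, 0.0532]
orientation: [1.207, 1.21, -1.207]
contact_force: [1.7, -0.7, 5.7]
grip_width: 0.0176
```

```bash
python3 - <<'E'
from h import *
plan([.524,-.238,.053],-np.pi/2);print(manip.get_state()["wrist_torque"])
E
```

```text
t 24.75 pos [ 0.5238 -0.2381  0.0532] q [-0.45  0.62  1.83 -0.    0.69  1.12] 
F [ 1.7 -0.7  5.7] w 17.6
toolx [ 0.001 -0.    -1.   ] y [1.    0.003 0.001] z [ 0.003 -1.     0.   ]  shift [ 0.2  0.2 -0.1] spin opts [np.float64(0.2), np.float64(-179.8)]
[-0.24569846 -0.75120648 -0.0977553 ]
```

>>> jog_arm(targets=[{"linear":[0.4,0,0],"spin":0,"jaw":0},{"linear":[0.4,0,0],"spin":0,"jaw":0},{"linear":[0.4,0,0],"spin":0,"jaw":0},{"linear":[0.3,0,0],"spin":0,"jaw":0},{"linear":[0,0,0],"spin":0,"jaw":0},{"linear":[0,0,0],"spin":0,"jaw":0},{"linear":[0,0,0],"spin":0,"jaw":0},{"linear":[0,0,0],"spin":0,"jaw":0},{"linear":[0,0,0],"spin":0,"jaw":0},{"linear":[0,0,0],"spin":0,"jaw":0}])

```text
time_s: 26.0
position: [0.5225, -0.2381, 0.0516]
orientation: [1.206, 1.212, -1.208]
contact_force: [-3.9, -2.2, 8.0]
grip_width: 0.018
```

```bash
python3 - <<'E'
from h import *
plan([.524,-.238,.053],-np.pi/2);print(manip.get_state()["wrist_torque"])
s=manip.get_state();K=eyes.grab_frame("side");I=eyes.grab_frame("wrist");np.save("s9.npy",s,allow_pickle=True)
cv2.imwrite("pics/sd9.png",K[:,:,::-1]);cv2.imwrite("pics/w9.png",I[:,:,::-1])
# bright foot pixels in wrist column near u=280: stem tip row
for n in("w8","w9"):
    im=cv2.cvtColor(cv2.imread(f"pics/{n}.png"),cv2.COLOR_BGR2GRAY);print(n,im[130:260:4,280].tolist())
for tilt in(-.1,0):
    rot=R.from_euler("z",np.pi)*R.from_euler("y",tilt)
    L=np.array([(-.06,0,-.032),(-.05,0,-.032),(-.023,0,.032)])-[0,0,.0094]
    print(tilt,proj(rot.apply(L)+s["position"],*T_cam("wrist",s)).round(1).tolist())
E
```

```text
t 26.0 pos [ 0.5225 -0.2381  0.0516] q [-0.45  0.62  1.84 -0.    0.68  1.12] 
F [-3.9 -2.2  8. ] w 18.0
toolx [-0.002  0.    -1.   ] y [ 1.     0.003 -0.002] z [ 0.003 -1.    -0.   ]  shift [-1.4  1.5 -0.1] spin opts [np.float64(0.2), np.float64(-179.8)]
[-0.5120277  -0.03484831 -0.16110748]
w8 [123, 101, 103, 104, 104, 102, 103, 97, 84, 224, 231, 189, 183, 143, 136, 141, 135, 138, 137, 138, 135, 137, 139, 137, 138, 136, 93, 112, 154, 172, 170, 169, 173]
w9 [114, 111, 92, 133, 240, 242, 234, 223, 223, 225, 225, 224, 225, 224, 225, 173, 163, 158, 161, 160, 160, 157, 157, 159, 160, 110, 105, 104, 124, 160, 167, 171, 166]
-0.1 [[280.7, 151.9], [280.6, 169.5], [280.5, 242.8]]
0 [[280.7, 144.6], [280.6, 162.8], [280.4, 250.1]]
```

>>> jog_arm(targets=[{"linear":[0.4,0,0],"spin":0,"jaw":0},{"linear":[0.4,0,0],"spin":0,"jaw":0},{"linear":[0,0,0],"spin":0,"jaw":0},{"linear":[0,0,0],"spin":0,"jaw":0},{"linear":[0,0,0],"spin":0,"jaw":0},{"linear":[0,0,0],"spin":0,"jaw":0},{"linear":[0,0,0],"spin":0,"jaw":0},{"linear":[0,0,0],"spin":0,"jaw":0},{"linear":[0,0,0],"spin":0,"jaw":0},{"linear":[0,0,0],"spin":0,"jaw":0}])

```text
time_s: 27.35
position: [0.5219, -0.2381, 0.0508]
orientation: [1.206, 1.213, -1.209]
contact_force: [-5.3, -3.2, 9.4]
grip_width: 0.0174
```

```bash
python3 - <<'E'
from h import *
plan([.524,-.238,.053],-np.pi/2);print(manip.get_state()["wrist_torque"])
I=eyes.grab_frame("wrist");K=eyes.grab_frame("side")
print(I[130:160:2,280].mean(1).round().tolist())
v=np.hstack([cv2.resize(I[60:420,120:440],(355,400)),cv2.resize(K[195:325,240:385],(445,400),interpolation=2)])
cv2.imwrite("pics/v10.png",v[:,:,::-1])
E
```

```text
t 27.35 pos [ 0.5219 -0.2381  0.0508] q [-0.45  0.63  1.84 -0.    0.68  1.12] 
F [-5.3 -3.2  9.4] w 17.4
toolx [-0.003  0.    -1.   ] y [ 1.     0.003 -0.003] z [ 0.003 -1.    -0.   ]  shift [-2.2  2.1 -0.1] spin opts [np.float64(0.2), np.float64(-179.8)]
[-0.63385631  0.3014039  -0.15072779]
[114.0, 110.0, 110.0, 112.0, 104.0, 106.0, 161.0, 228.0, 243.0, 243.0, 243.0, 243.0, 231.0, 225.0, 225.0]
```

View pics/v10.png

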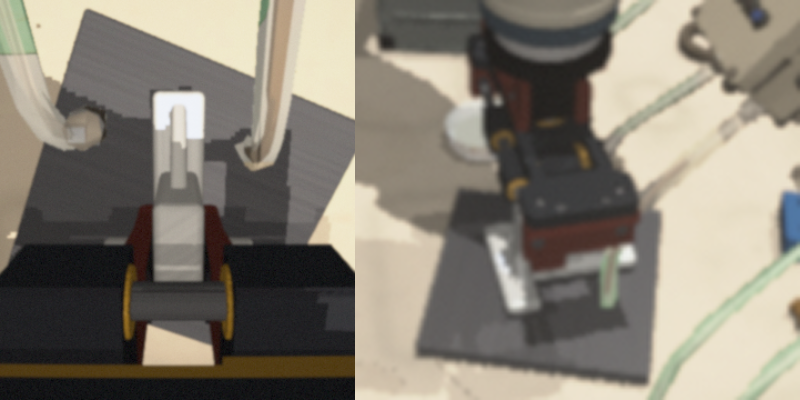

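The foot stands near the plate's centre with its stem between the hose tips, at crop (85,125) and (258,155), and looks about flat. I press on along the pivot arc until the force rises.

>>> jog_arm(targets=[{"linear":[0.4,-0.5,0],"spin":0,"jaw":0},{"linear":[0.4,-0.5,0],"spin":0,"jaw":0},{"linear":[0.4,-0.4,0],"spin":0,"jaw":0},{"linear":[0,0,0],"spin":0,"jaw":0},{"linear":[0,0,0],"spin":0,"jaw":0},{"linear":[0,0,0],"spin":0,"jaw":0},{"linear":[0,0,0],"spin":0,"jaw":0},{"linear":[0,0,0],"spin":0,"jaw":0},{"linear":[0,0,0],"spin":0,"jaw":0},{"linear":[0,0,0],"spin":0,"jaw":0}])

```text
time_s: 28.7
position: [0.5211, -0.2381, 0.0496]
orientation: [1.206, 1.212, -1.208]
contact_force: [-3.8, -2.3, 8.8]
grip_width: 0.0178
```

```bash
python3 - <<'E'
from h import *
plan([.524,-.238,.053],-np.pi/2);print(manip.get_state()["wrist_torque"])
print(eyes.grab_frame("wrist")[130:160:2,280].mean(1).round().tolist())
E
```

```text
t 28.7 pos [ 0.5211 -0.2381  0.0496] q [-0.45  0.63  1.84 -0.    0.68  1.12] 
F [-3.8 -2.3  8.8] w 17.8
toolx [-0.002  0.    -1.   ] y [ 1.     0.003 -0.002] z [ 0.003 -1.    -0.   ]  shift [-3.4  2.9 -0.1] spin opts [np.float64(0.2), np.float64(-179.8)]
[-0.59400176  0.09117523 -0.19851988]
[112.0, 111.0, 111.0, 115.0, 111.0, 131.0, 214.0, 240.0, 244.0, 244.0, 243.0, 238.0, 230.0, 227.0, 228.0]
```

```bash
python3 - <<'E'
from h import *
s=manip.get_state();I=eyes.grab_frame("wrist");cv2.imwrite("pics/w11.png",I[:,:,::-1]);cv2.imwrite("pics/sd11.png",eyes.grab_frame("side")[:,:,::-1]);np.save("s11.npy",s,allow_pickle=True)
for n in("w4","w8","w9","w11"):
    g=cv2.cvtColor(cv2.imread(f"pics/{n}.png"),cv2.COLOR_BGR2GRAY).astype(int)
    for a in((262,270),(278,283)):
        c=g[130:320,a[0]:a[1]].mean(1);d=np.diff(c)
        print(n,a,[(130+i+1,int(d[i])) for i in range(len(d)) if abs(d[i])>14])
E
```

```text
w4 (262, 270) [(146, -18), (147, -21), (148, -25), (149, -25), (160, 21), (161, 44), (162, 55), (163, 45), (164, 27), (199, -14), (200, -27), (201, -25), (229, -14), (312, -20), (313, -33), (314, -31)]
w4 (278, 283) [(147, -16), (148, -33), (149, -37), (150, -25), (160, 14), (161, 31), (162, 35), (163, 23), (232, -15), (312, -21), (313, -36), (314, -31)]
w8 (262, 270) [(160, -15), (162, 15), (163, 39), (164, 44), (165, 35), (166, 20), (175, -15), (176, -21), (231, -15), (232, -15), (239, 16), (312, -18), (313, -27), (314, -26)]
w8 (278, 283) [(131, -24), (159, -14), (162, 19), (163, 41), (164, 45), (165, 35), (166, 17), (173, -18), (181, -14), (182, -15), (233, -17), (234, -20), (238, 16), (239, 14), (295, 17), (305, -15), (312, -17), (313, -29), (314, -27)]
w9 (262, 270) [(142, 32), (143, 42), (144, 38), (145, 16), (177, -15), (178, -22), (216, -16), (299, 14), (312, -17), (313, -31), (314, -25)]
w9 (278, 283) [(139, -17), (141, 19), (142, 42), (143, 44), (144, 37), (145, 17), (189, -21), (190, -24), (229, -19), (230, -16), (304, -15), (312, -17), (313, -30), (314, -24)]
w11 (262, 270) [(140, 23), (141, 42), (142, 39), (143, 18), (179, -15), (215, -14), (312, -17), (313, -29), (314, -27)]
w11 (278, 283) [(140, 22), (141, 44), (142, 40), (143, 17), (191, -17), (192, -22), (229, -14), (230, -19), (231, -14), (278, -15), (312, -16), (313, -30), (314, -25)]
```

```bash
python3 - <<'E'
from h import *
for n in("w4","w8","w9","w11"):
    g=cv2.cvtColor(cv2.imread(f"pics/{n}.png"),cv2.COLOR_BGR2GRAY).astype(int)
    print(n,[int(v) for v in g[222:262,262:298].mean(1)])
s=np.load("s11.npy",allow_pickle=True).item();T=T_cam("wrist",s)
tool=R.from_rotvec(s["orientation"])
# foot in tool-aligned frame: flat-world rotation about z by pi; offset of foot centre from TCP (ox,oz) in foot/world axes
def rows(t,ox,oz,b=-.02):
    L=np.array([(-.0595,0,b),(-.023,0,.032)])
    P=R.from_euler("zy",[0,0]).apply(R.from_euler("y",-t).apply(L))+[ox,0,oz]
    P=R.from_euler("z",np.pi).apply(P)+s["position"]
    return proj(P,*T)[:,1]
print("pre-lift model",rows(.25,.0027,-.009))
for t in(-.05,0,.03,.06,.1,.15):
    ca,sa=np.cos(t),np.sin(t)
    zc=.014+.05*sa+.032*ca if t>0 else .014+.032   # stem pad on plate
    for ox in(-.003,0,.003): print(t,ox,rows(t,ox,zc-s["position"][2]).round(1))
E
```

```text
w4 [141, 140, 141, 140, 140, 137, 130, 120, 112, 103, 95, 92, 93, 103, 114, 125, 132, 137, 141, 146, 150, 152, 152, 152, 152, 152, 152, 152, 152, 152, 152, 152, 152, 152, 152, 153, 152, 152, 152, 152]
w8 [153, 153, 152, 152, 153, 152, 149, 143, 132, 119, 109, 98, 87, 81, 83, 94, 111, 126, 137, 145, 152, 159, 164, 167, 169, 169, 169, 169, 169, 169, 169, 169, 169, 169, 169, 169, 169, 169, 169, 169]
w9 [121, 121, 121, 120, 120, 119, 114, 107, 102, 100, 99, 99, 100, 100, 99, 100, 100, 101, 102, 109, 121, 134, 146, 154, 158, 160, 162, 164, 166, 167, 167, 167, 167, 167, 167, 167, 167, 167, 168, 167]
w11 [124, 124, 124, 123, 124, 123, 121, 116, 109, 104, 103, 103, 103, 103, 103, 104, 104, 104, 104, 104, 106, 112, 122, 134, 145, 155, 159, 162, 163, 165, 166, 167, 167, 168, 167, 167, 167, 167, 168, 167]
pre-lift model [162.45617867 234.10576894]
-0.05 -0.003 [140.  253.4]
-0.05 0 [146.2 260.8]
-0.05 0.003 [152.4 268.2]
0 -0.003 [141.6 248.2]
0 0 [147.7 255.7]
0 0.003 [153.8 263. ]
0.03 -0.003 [142.9 246.6]
0.03 0 [149.  254.1]
0.03 0.003 [155.  261.5]
0.06 -0.003 [144.2 244.9]
0.06 0 [150.3 252.5]
0.06 0.003 [156.3 260. ]
0.1 -0.003 [146.2 242.6]
0.1 0 [152.2 250.3]
0.1 0.003 [158.2 257.9]
0.15 -0.003 [148.8 239.8]
0.15 0 [154.8 247.6]
0.15 0.003 [160.8 255.3]
```

>>> jog_arm(targets=[{"linear":[0.5,0.3,0],"spin":0,"jaw":0},{"linear":[0.5,0.2,0],"spin":0,"jaw":0},{"linear":[0.5,0,0],"spin":0,"jaw":0},{"linear":[0.5,0,0],"spin":0,"jaw":0},{"linear":[0.5,0,0],"spin":0,"jaw":0},{"linear":[0,0,0],"spin":0,"jaw":0},{"linear":[0,0,0],"spin":0,"jaw":0},{"linear":[0,0,0],"spin":0,"jaw":0},{"linear":[0,0,0],"spin":0,"jaw":0},{"linear":[0,0,0],"spin":0,"jaw":0}])

```text
time_s: 30.1
position: [0.5207, -0.2381, 0.0489]
orientation: [1.205, 1.214, -1.209]
contact_force: [-11.5, -0.9, 29.5]
grip_width: 0.0177
```

```bash
cat >t.py <<'E'
from h import *
plan([.524,-.238,.053],-np.pi/2);s=manip.get_state();print(s["wrist_torque"])
g=cv2.cvtColor(eyes.grab_frame("wrist"),cv2.COLOR_RGB2GRAY).astype(float)
c=g[130:160,262:298].mean(1);print("tip",130+np.argmax(np.diff(c)));c=g[234:262,262:298].mean(1);print("edge",234+np.argmax(np.diff(c)),c.astype(int).tolist())
E
python3 t.py
```

```text
t 30.1 pos [ 0.5207 -0.2381  0.0489] q [-0.45  0.63  1.84 -0.    0.68  1.12] 
F [-11.5  -0.9  29.5] w 17.7
toolx [-0.003  0.    -1.   ] y [ 1.     0.003 -0.003] z [ 0.003 -1.    -0.   ]  shift [-4.1  3.2 -0.1] spin opts [np.float64(0.2), np.float64(-179.8)]
[-0.27628795  1.49273282 -0.15626158]
tip 140
edge 245 [105, 105, 105, 105, 105, 105, 106, 106, 106, 107, 111, 120, 132, 143, 154, 159, 162, 163, 165, 165, 166, 167, 168, 167, 167, 168, 167, 167]
```

Force jumped to about 30 N at z 0.049 with its line now near the middle, so all three pads are seated. I unload, then release.

>>> jog_arm(targets=[{"linear":[-0.8,-0.6,0],"spin":0,"jaw":0},{"linear":[-0.7,-0.6,0],"spin":0,"jaw":0},{"linear":[0,0,0],"spin":0,"jaw":0},{"linear":[0,0,0],"spin":0,"jaw":18},{"linear":[0,0,0],"spin":0,"jaw":20},{"linear":[0,0,0],"spin":0,"jaw":24},{"linear":[0,0,0],"spin":0,"jaw":30},{"linear":[0,0,0],"spin":0,"jaw":34},{"linear":[0,0,0],"spin":0,"jaw":34},{"linear":[0,0,0],"spin":0,"jaw":34}])

```text
time_s: 31.4
position: [0.5215, -0.2378, 0.0486]
orientation: [1.207, 1.211, -1.207]
contact_force: [0.2, 0.5, -0.0]
grip_width: 0.0336
```

```bash
python3 t.py
```

```text
t 31.4 pos [ 0.5215 -0.2378  0.0486] q [-0.45  0.63  1.84 -0.    0.67  1.12] 
F [ 0.2  0.5 -0. ] w 33.6
toolx [-0. -0. -1.] y [ 1.     0.003 -0.   ] z [ 0.003 -1.     0.   ]  shift [-4.4  2.5  0.2] spin opts [np.float64(0.2), np.float64(-179.8)]
[ 0.01757864 -0.03049011  0.02992271]
tip 142
edge 247 [107, 106, 106, 106, 106, 106, 107, 107, 107, 107, 108, 109, 113, 122, 134, 146, 156, 162, 164, 166, 166, 168, 169, 170, 170, 170, 170, 169]
```

>>> jog_arm(targets=[{"linear":[-10,0,0],"spin":0,"jaw":34},{"linear":[-20,0,0],"spin":0,"jaw":40},{"linear":[-40,0,0],"spin":0,"jaw":40},{"linear":[-50,0,0],"spin":0,"jaw":40},{"linear":[-50,-20,0],"spin":0,"jaw":40},{"linear":[0,-40,0],"spin":0,"jaw":40},{"linear":[0,-30,0],"spin":0,"jaw":40},{"linear":[0,0,0],"spin":0,"jaw":40},{"linear":[0,0,0],"spin":0,"jaw":40},{"linear":[0,0,0],"spin":0,"jaw":40}])

```text
time_s: 32.7
position: [0.4326, -0.2383, 0.2189]
orientation: [1.207, 1.21, -1.206]
contact_force: [-0.1, 0.0, 0.7]
grip_width: 0.04
```

```bash
python3 - <<'E'
from h import *
plan([.524,-.238,.25]);s=manip.get_state()
I=eyes.grab_frame("wrist");J=eyes.grab_frame("scene");K=eyes.grab_frame("side")
for n,a in(("w12",I),("sc12",J),("sd12",K)):cv2.imwrite(f"pics/{n}.png",a[:,:,::-1])
L=[(-.023,-.009,.032),(-.023,.009,.032),(.023,.009,.032),(.023,-.009,.032),(-.0595,0,-.02)]
p=R.from_euler("z",np.pi).apply(L)+[.525,-.238,.046]
print("expect wrist",proj(p,*T_cam("wrist",s)).round().tolist())
v=np.hstack([cv2.resize(I[0:260,150:410],(300,300)),cv2.resize(J[100:300,150:350],(300,300)),cv2.resize(K[180:330,230:330],(200,300),interpolation=2)])
cv2.imwrite("pics/final.png",v[:,:,::-1])
E
```

```text
t 32.7 pos [ 0.4326 -0.2383  0.2189] q [-0.53  0.26  1.93  0.    0.95  1.04] 
F [-0.1  0.   0.7] w 40.0
toolx [ 0.001 -0.    -1.   ] y [1.    0.004 0.001] z [ 0.004 -1.     0.   ]  shift [-31.   91.4   0. ] spin opts None
expect wrist [[269.0, 67.0], [292.0, 67.0], [291.0, 127.0], [269.0, 126.0], [281.0, 35.0]]
```

The picture limit is reached, so I check numerically: foot pixels against the model, and changes around the other items.

```bash
python3 - <<'E'
import cv2,numpy as np
rd=lambda n:cv2.cvtColor(cv2.imread(f"pics/{n}.png"),cv2.COLOR_BGR2GRAY).astype(float)
g=rd("w12")
def edges(c,o,th=12):
    d=np.diff(c);return [(o+i+1,int(d[i])) for i in range(len(d)) if abs(d[i])>th]
print("col 281 rows",edges(g[10:200,272:289].mean(1),10))
print("row 95-115 cols",edges(g[95:115,200:360].mean(0),200)); print("crossbar row 150",edges(g[140:155,200:360].mean(0),200))
def sh(a,b,x0,y0,x1,y1):
    A=rd(a)[y0:y1,x0:x1];B=rd(b)[y0:y1,x0:x1];r=cv2.phaseCorrelate(A,B,cv2.createHanningWindow(A.shape[::-1],cv2.CV_64F));return np.round(r[0],2),round(r[1],2),abs(A-B).mean().round(1)
print("timer",sh("side0","sd12",210,232,242,262),sh("scene0","sc12",284,236,318,264))
print("petri",sh("side0","sd12",264,224,300,250),sh("scene0","sc12",248,218,278,242))
print("beaker",sh("scene0","sc12",352,172,374,205),sh("side0","sd12",210,345,250,398))
print("lid sc5->sc12",sh("sc5","sc12",148,150,224,240),"side",sh("sd5","sd12",305,80,345,185))
E
```

```text
col 281 rows [(13, -13), (14, -14), (15, -12), (16, -13), (17, -13), (34, 20), (35, 42), (36, 35), (37, 15), (70, 17), (125, -17), (126, -17), (128, 20), (129, 12), (138, -24), (139, -44), (140, -52), (141, -36), (197, 22), (198, 20), (199, 12)]
row 95-115 cols [(201, -12), (202, -13), (257, -16), (268, 14), (269, 24), (270, 34), (271, 38), (272, 26), (273, 13), (290, -21), (291, -30), (292, -21), (293, -22), (294, -15), (357, 12)]
crossbar row 150 [(298, 15), (339, 14), (340, 17), (341, 15), (342, 14), (343, 12)]
timer (array([ 0.02, -0.13]), 0.76, np.float64(22.4)) (array([ 0.38, -0.17]), 0.74, np.float64(40.8))
petri (array([0.01, 1.06]), 0.91, np.float64(21.7)) (array([0.12, 0.03]), 0.95, np.float64(7.4))
beaker (array([-0.01, -0.07]), 0.61, np.float64(46.5)) (array([-0.04, -0.13]), 0.93, np.float64(10.2))
lid sc5->sc12 (array([-0.  , -0.03]), 0.98, np.float64(3.0)) side (array([ 0.01, -0.01]), 0.95, np.float64(2.4))
```

```bash
python3 -c "
from rig import manip
print(manip.close_job())"
```

```text
the job is handed in; nothing more can be done
None
```

The job is handed in at about 33 s of the 56 s allowed. The lid is open, and the cast foot stands in the middle of the setting plate.

- **Lid:** I gripped the bar and led it round its arc to about 11° past upright (101°), then let go so it sank back by itself. Pictures taken 18 s apart show it has not moved since. I did not measure its final angle on the stop.
- **Placing the foot:** I lifted it by its web, turned it 163° so its stem lies between two hose tips hanging over the plate, and lowered it on to its stem pad. Then I pressed it flat until the force jumped to about 30 N, which shows the crossbar pads came down too. I unloaded it before opening the fingers, and the force read zero after release.
- **Foot position:** In the last wrist picture the foot's edges match a flat foot at about (0.525, -0.238) to within 2 px. The plate's centre measured (0.524, -0.2375), good to about 3 mm.
- **Timer, beaker and petri dish:** Image comparison shows shifts under 0.4 px, except one side-view reading of 1 px for the petri dish. The scene view gave 0.1 px for the dish, so I put the larger reading down to changed shadows.
- **Not as planned:**
  - The foot kept its tilt in the grip, and the fingers slipped about 4 mm along the web while I pressed it flat.
  - One fit of the plate from the wrist camera disagreed by up to 7 px because I misread a corner, so I used the fit from the other two cameras.
  - The 12-picture limit was reached, so I made the last check in numbers and did not view that picture.

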